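# Stack the plate pack on the sprung seat and hold it down for pinning

### The arm

A 6-joint arm with a two-finger parallel gripper is mounted at the origin on the work surface. World frame = base frame: x ahead of the robot, y to its left, z up, the work surface at z = 0. Lengths are in m, angles in rad, forces in N, time in s.
With the tool pointing down it reaches from about 0.275 to 0.725 m from the base axis. Payload 5.6 kg.
Tool frame: the origin (TCP) lies at the very end of the fingers, on their centre line; the grasp point (between the pads) lies 19 mm behind it; z points along the fingers, y is the line along which they close (so a half turn about z gives the same grasp; the last joint's range is limited). The gripper opens to 85 mm and grips with 20 to 120 N. Pads are 22 mm wide; open, the fingers measure 114 mm over their backs; the gripper's body (76 mm by 85 mm) begins 54 mm behind the grasp point. The pads swing forward as they close: fully open they stand 13 mm farther back than shut.
Start: joints at [-0.842, 0.255, 0.108, 0, -1.424, -0.285], TCP at [0.236, -0.497, 0.231] pointing down, gripper open.
Joint ranges: [-2.95, 2.95], [-1.21, 1.97], [-1.09, 1.5], [-2.87, 1.71], [-2.94, -0.07], [-3.05, 3.05]. Speed limits (rad/s): [2.57, 2.57, 3.14, 3.14, 3.14, 3.14].

### API

Orientations are given as a unit quaternion [x, y, z, w].
In Python, from cell import status, get_image, get_calibration, manip, spotter gives the robot as it stands.
- The arm moves only by the tool carry_out, never from a script. Its argument "series" is a list of rows, each an object of numbers: "dx", "dy", "dz": the shift along the world's x, y, z in units of 40 mm (1.0 is 40 mm); "twist": the turn about the world's z in units of 5 degrees (1.0 is 5 degrees). In form: [{"dx": .., "dy": .., "dz": .., "twist": ..}, ...]. A call has 1 to 5 rows; each row is the pose to reach, as a shift and turn from the pose commanded when the call began; what a row does not reach only later rows make up. A row lasts 1/12 s, in which the tool goes at most 41.7 mm and 7.16 degrees, less where a joint would pass 70% of its speed; a pose out of reach is approached as far as the arm can. A call with a gripper value outside its range is refused whole. "hand" is the closure, from -1 (fully open) to 1 (shut), set as the call begins (left out, the last holds). The fingers move at their own pace and stop on an object; "newtons" is the grip in N (left out, the last holds). Time passes only in rows, so rows that repeat a pose let the fingers close. It gives the time, the measured TCP pose, the force, the opening and the grip force at its end, in the units of the state.
- status.get_state(): the state, without advancing time (a new reading comes with each control period).
- get_image(name): name is "scene" or "top"; returns the picture (480x640x3 uint8, red, green, blue); there is no depth.
- get_calibration(name): a dict with "K" (3x3 intrinsics, pixels), "rvec" (rotation vector, rad) and "tvec" (3), from world to camera coordinates, as OpenCV has them. Camera axes: x right, y down, z forward; pixel columns grow to the right and rows downward; lengths in m; the calibration is good to about 2 mm. A picture is of the moment at which its call begins. get_calibration takes no time and is no camera call.
- manip.hand_in(): hands the job in; it is judged then, once.
Trained networks look in the newest picture that a camera, given by its name, has taken for a name from the list of things; names that differ only in an ending like _2 or _b are one class to them, and where a whole thing is asked for, a point or a joint stands for the part that bears it (a point fixed in the world has none). Each returns a list of dicts, best first, with "conf" (0 to 1); they miss things now and then, are a little off and sometimes report something else, mostly with a low value. They report only what shows in the picture. A call takes as long as a camera call. They do not tell look-alikes from the thing itself.
- spotter.cut_out(query, camera): "region" (480x640 bool, what is visible of it) and "bbox" ([left, top, right, bottom] in pixels, round what is visible of it).
The state is a dict: "time_s": time; "qpos": joint angles; "qvel": joint speeds; "tau": joint torques, N m; "position": TCP position; "ee_rot": TCP orientation; "ft_force": force on the tool from outside, world axes, zero at the start; "ft_torque": the same for the moment, N m; "opening": opening from 0.0 (shut) to 1.0 (fully open); "gripper_force": force on a finger pad.
Only numpy, scipy, OpenCV 4.12 (cv2) and the standard library are available. Lean on these libraries where they do the work, as an engineer would, in place of code of your own. Each camera call takes 0.05 s, during which the arm holds its last target. There are 200 camera calls.

### The job

Build the plate pack in the green-cheeked pinning jig: lay the bare aluminium spacer plate squarely on the jig's sprung seat and let go of it, then lay the blue cap plate squarely on top of it, edges lined up with the seat to about 5 mm. Then press the pack down against the spring until the cap's top face is flush with the tops of the two green cheeks (within about 3 mm), never ramming the seat down near its bottom stop, and finish while still holding it there with the gripper pressing on the cap: do not let go. Leave everything else on the bench where it is.

Things in the scene. Friction and masses are not known exactly. Their poses are not given: they have to be found in the camera images.
- spacer: Spacer plate, bare aluminium (pale silver), 90 x 50 x 12 mm (its own x, y, z), about 0.15 kg, with two dark round marks on top; lies flat and loose on the bench to one side of the jig. Origin at the centre of its underside, z up. A half turn about z looks the same.
- cap: Cap plate, painted blue, 90 x 50 x 12 mm (its own x, y, z), about 0.15 kg, with a flat yellow disc 26 mm across marking the centre of its top face; lies flat and loose on the bench on the other side of the jig. Origin at the centre of its underside, z up. A half turn looks the same.
- seat_top (a point): Centre of the top face of the jig's sprung seat, a steel block 88 x 48 mm (its own x, y), z up; it sinks with the seat. With the seat up the top is 60 mm above the bench. The jig is fixed to the bench: dark base 170 x 100 x 12 mm with a green cheek at each end of the seat along x. Both plates go on with their 90 mm side along this x; the two long sides (y) are open down to the base, so there is room for fingers there.
- cheek_top (a point): Centre of the top face of the green cheek at the seat's -x end, 72 mm above the bench. The two cheeks are alike: 12 mm thick along x, 60 mm wide along y, centred 63 mm either side of the seat's centre, so their inner faces leave 12 mm free at each end of a 90 mm plate. Two plates on the raised seat reach 84 mm above the bench, 12 mm higher than the cheeks.
- seat (a joint): Downward travel of the sprung seat in m: 0 fully up (it stays up under the two plates' weight), 0.012 when the top of the two-plate pack is flush with the cheeks, 0.024 at the bottom stop (to be kept below 0.020). It starts to sink at about 6 N of push on the pack and stiffens by 0.7 N per mm: about 15 N of push at flush. It springs back up when let go.
- jar: Bystander: glass screw jar, 66 mm across, 90 mm tall, origin under its centre.
- spray_can: Bystander: spray can, 64 mm across, 120 mm tall, origin under its centre.
- mug: Bystander: white mug, 80 mm across plus handle, 90 mm tall, origin under its centre.
- screwdriver: Bystander: screwdriver lying on the bench; origin under its middle, along its x.
- wrench: Bystander: wrench lying on the bench; origin under its middle, along its x.
- tape: Bystander: yellow tape measure, 70 x 40 x 66 mm, origin under its centre.
Not all that is in view belongs to the job. Of the things that look like the cap, take the one that is farthest to the robot's left at the start.

How it is judged:
On the way, in this order (a step that is already met when the one before it is completed fails the run):
1. the spacer lies squarely on the seat, let go (horizontal distance between spacer and seat_top below 0.007 m and angle between the x axis of spacer and the x axis of seat_top, either way round below 0.12 rad and angle between spacer's own z axis and vertical below 0.06 rad and z of spacer in the frame of seat_top between -0.003 and 0.003 m and contact force between the fingers and spacer below 0.3 N), for 0.2 s.
2. the cap lies squarely on the spacer (horizontal distance between each of spacer, cap and seat_top below 0.007 m and angle between the x axis of each of spacer, cap and the x axis of seat_top, either way round below 0.12 rad and angle between each of spacer, cap's own z axis and vertical below 0.06 rad and z of spacer in the frame of seat_top between -0.003 and 0.003 m and z of cap in the frame of spacer between 0.009 and 0.015 m), for 0.2 s.
At the end, for the whole second after the job is handed in: Spacer on the seat and cap on the spacer, each within 7 mm and 0.12 rad of the seat's centre and direction, lying flat; the seat held still 12 mm down (8.5 to 15.5 mm, cap flush with the cheeks) by the gripper pressing on the cap with more than 5 N (all of step 2 and value of joint seat between 0.0085 and 0.0155 m and velocity of joint seat between -0.01 and 0.01 m/s and contact force between any of the fingers, the arm and cap above 5 N); the arm keeps its last pose, push and grip.
It fails at once if the seat is rammed down near its stop (more than 20 mm) (value of joint seat above 0.02 m).
It fails at once if a bystander is shifted by more than 30 mm, or a standing one tipped over (distance of any of jar, spray_can, mug, screwdriver, wrench, tape from where it was at the start of the episode above 0.03 m or angle between any of jar, spray_can, mug, tape's own z axis and vertical above 0.5 rad).
It also fails if it takes over 58 s, if anything falls off the work surface, if the arm or the gripper's body presses on something with over 40 N, if the wrist force passes 120 N, or if a joint passes its speed limit or range.

## Working session

There is one attempt and no reset: what is moved stays moved. The work goes in short steps, Python scripts to look and compute and a tool call to move; the robot and the scene stay as the last step left them, time stands still between calls to the robot, and variables do not carry over. Pictures are saved under pics/ and viewed, at most 10 in all, crops included, and the job is handed in when it is done.

Besides the shell and the picture viewer there is one more tool, called as name(argument=value, ...), one argument or row to a line, values as JSON. carry_out: Moves the arm, as the interface text tells. Its arguments: {"type":"object","properties":{"series":{"type":"array"},"hand":{"type":"number"},"newtons":{"type":"number"}},"required":["series"]}

```bash
mkdir -p pics; ls; python3 - <<'E'
from cell import status,get_image,get_calibration
import cv2
for n in("scene","top"):
    im=get_image(n); cv2.imwrite(f"pics/{n}0.png",im[:,:,::-1]); c=get_calibration(n); print(n,c)
print(status.get_state())
E
```

```text
pics
scene {'K': array([[477.73276964,   0.        , 315.3740654 ],
       [  0.        , 477.73276964, 244.03955546],
       [  0.        ,   0.        ,   1.        ]]), 'rvec': array([ 2.29513507,  0.9937194 , -0.34351745]), 'tvec': array([-0.34752335, -0.31208142,  1.48252869])}
top {'K': array([[434.96183364,   0.        , 317.86096197],
       [  0.        , 434.96183364, 239.11752472],
       [  0.        ,   0.        ,   1.        ]]), 'rvec': array([ 2.23441308, -1.96961369,  0.19834229]), 'tvec': array([-0.12814198,  0.56436157,  1.1146815 ])}
{'time_s': 0.1, 'qpos': array([-8.42401407e-01,  2.55730896e-01,  1.07134042e-01, -4.03616217e-04,
       -1.42390891e+00, -2.84565572e-01]), 'qvel': array([ 2.13229634e-04, -7.67932884e-05,  1.23300739e-03,  1.96029111e-03,
        4.05447109e-04, -5.48539970e-05]), 'tau': array([-4.13500020e-03, -3.87602198e+01,  2.38473594e+01,  5.37794486e+00,
       -3.78916462e-03, -2.19964932e-05]), 'position': array([ 0.23600845, -0.49630284,  0.23046639]), 'ee_rot': array([-2.20068684e-01,  9.75483985e-01,  8.44245713e-04, -2.40075747e-04]), 'ft_force': array([ 0.23908178,  0.28163372, -0.44104305]), 'ft_torque': array([ 0.01758075, -0.00979124, -0.00915257]), 'gripper_force': 0.0, 'opening': 1.007406857898284}
```

View pics/top0.png

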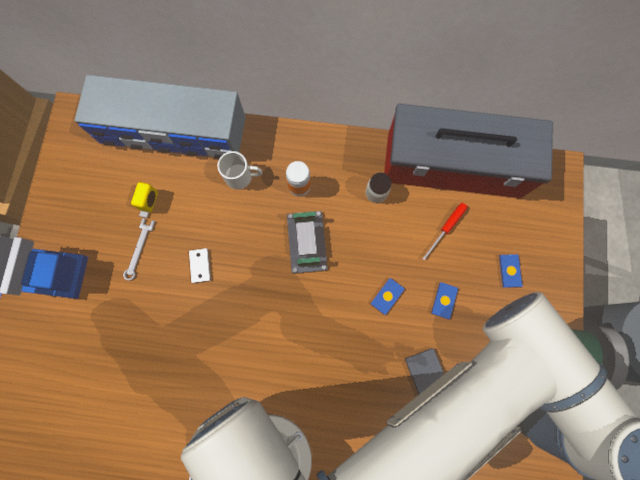

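View pics/scene0.png

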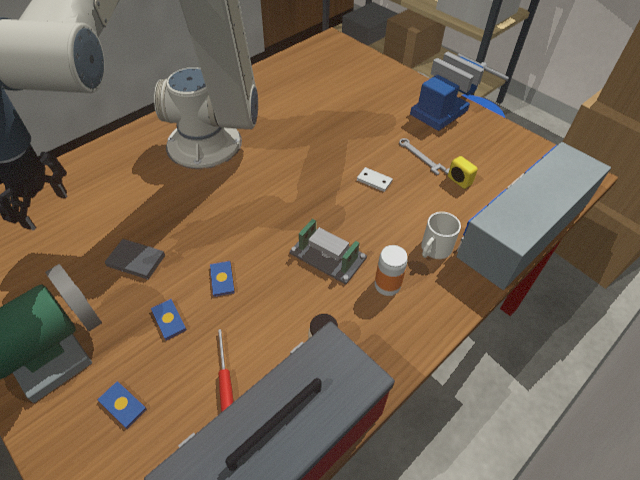

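Top view: three cap look-alikes, at (388,296), (445,300) and (511,270). The robot's left is image left, so the cap is the one at (388,296). The spacer is at (200,266) and the jig at (307,240). I'll check these in a crop and measure them.

```bash
cat > h.py <<'E'
import cv2,numpy as np
from cell import status,get_image,get_calibration,spotter
def cam(n):
    c=get_calibration(n); return c["K"],cv2.Rodrigues(c["rvec"])[0],c["tvec"],c["rvec"]
def back(n,uv,z):
    K,R,t,_=cam(n); uv=np.atleast_2d(uv).astype(float)
    d=np.c_[uv,np.ones(len(uv))]@np.linalg.inv(K).T@R
    o=-R.T@t; s=(z-o[2])/d[:,2]; return (o+d*s[:,None])
def proj(n,P):
    K,R,t,r=cam(n); return cv2.projectPoints(np.atleast_2d(P).astype(float),r,t,K,None)[0][:,0]
def rect(n,mask,z):
    """plane-z pose of a mask: centre, yaw of long side, size"""
    m=mask.astype(np.uint8); c=max(cv2.findContours(m,cv2.RETR_EXTERNAL,cv2.CHAIN_APPROX_NONE)[0],key=cv2.contourArea)[:,0]
    p=back(n,c,z)[:,:2].astype(np.float32)*1000
    b=cv2.boxPoints(cv2.minAreaRect(p)); e=[b[1]-b[0],b[2]-b[1]]; e.sort(key=np.linalg.norm)
    return b.mean(0).round(1),round(float(np.degrees(np.arctan2(e[1][1],e[1][0]))%180),1),[round(float(np.linalg.norm(x)),1) for x in e]
E
python3 - <<'E'
from h import *
for n in("top","scene"):
    im=get_image(n); hsv=cv2.cvtColor(im,cv2.COLOR_RGB2HSV)
    for q in("spacer","cap","seat_top","cheek_top"):
        for d in spotter.cut_out(q,n)[:5]:
            z={"seat_top":.06,"cheek_top":.072}.get(q,.012)
            print(n,q,round(d["conf"],2),np.round(d["bbox"]),rect(n,d["region"],z))
    y=cv2.inRange(hsv,(18,120,120),(35,255,255)); k,l,s,c=cv2.connectedComponentsWithStats(y)
    for i in range(1,k):
        if 20<s[i,4]<400: print(n,"disc",c[i].round(1),s[i,4],back(n,c[i],.012).round(4))
    if n=="top":
        a=cv2.resize(im[190:290,270:350],None,fx=7,fy=6*7/6,interpolation=cv2.INTER_CUBIC)[:,:,::-1]
        b=cv2.resize(im[250:350,360:480],None,fx=2,fy=2)[:,:,::-1]; 
        c=cv2.resize(im[230:300,160:280],None,fx=2,fy=2)[:,:,::-1]
        o=np.zeros((600,800,3),np.uint8); a=cv2.resize(a,(480,600)); o[:,:480]=a; o[:200,500:740]=b; o[220:360,500:740]=c
        cv2.imwrite("pics/crop.png",o)
E
```

```text
top spacer 0.7 [192. 250. 207. 283.] (array([468.6, 263.4], dtype=float32), 15.8, [49.0, 87.9])
top cap 0.95 [430. 286. 455. 317.] (array([ 459.5, -416.6], dtype=float32), 168.4, [54.6, 89.6])
top cap 0.63 [371. 280. 404. 315.] (array([ 450.3, -262.1], dtype=float32), 149.2, [51.2, 91.4])
top cap 0.63 [499. 250. 524. 288.] (array([ 562.7, -589.8], dtype=float32), 8.1, [56.3, 94.0])
top seat_top 0.81 [299. 219. 319. 258.] (array([573.6, -24.3], dtype=float32), 10.3, [46.4, 90.1])
top cheek_top 0.63 [286. 211. 328. 276.] (array([562.7, -26.4], dtype=float32), 11.4, [96.8, 167.3])
top cheek_top 0.41 [369. 280. 403. 317.] (array([ 445.4, -252.8], dtype=float32), 148.9, [47.8, 86.4])
top disc [510.9 270.2] 63 [[ 0.5651 -0.5941  0.012 ]]
top disc [387.3 295.9] 64 [[ 0.4522 -0.2627  0.012 ]]
top disc [444.9 300.1] 66 [[ 0.4604 -0.4191  0.012 ]]
scene spacer 0.92 [356. 172. 392. 192.] (array([477.3, 259.9], dtype=float32), 14.5, [58.2, 91.5])
scene cap 0.95 [150. 302. 186. 338.] (array([ 465.7, -418.2], dtype=float32), 169.7, [51.3, 90.6])
scene cap 0.92 [211. 263. 233. 298.] (array([ 457.9, -263.8], dtype=float32), 148.9, [50.3, 96.9])
scene cap 0.9 [ 98. 383. 145. 432.] (array([ 569.2, -592.5], dtype=float32), 8.5, [49.9, 94.8])
scene seat_top 0.59 [309. 229. 351. 258.] (array([583.7, -29.4], dtype=float32), 16.0, [64.1, 96.2])
scene cheek_top 0.84 [291. 221. 365. 287.] (array([603.4, -50.6], dtype=float32), 12.6, [123.8, 177.7])
scene cheek_top 0.33 [421. 210. 463. 258.] (array([758.3, 183.2], dtype=float32), 117.2, [79.8, 156.1])
scene disc [463.2 168.5] 394 [[0.6247 0.4834 0.012 ]]
scene disc [221.4 276.5] 66 [[ 0.4529 -0.2612  0.012 ]]
scene disc [167.5 317.3] 82 [[ 0.4606 -0.4174  0.012 ]]
scene disc [120.7 402.8] 119 [[ 0.5652 -0.5932  0.012 ]]
```

View pics/crop.png

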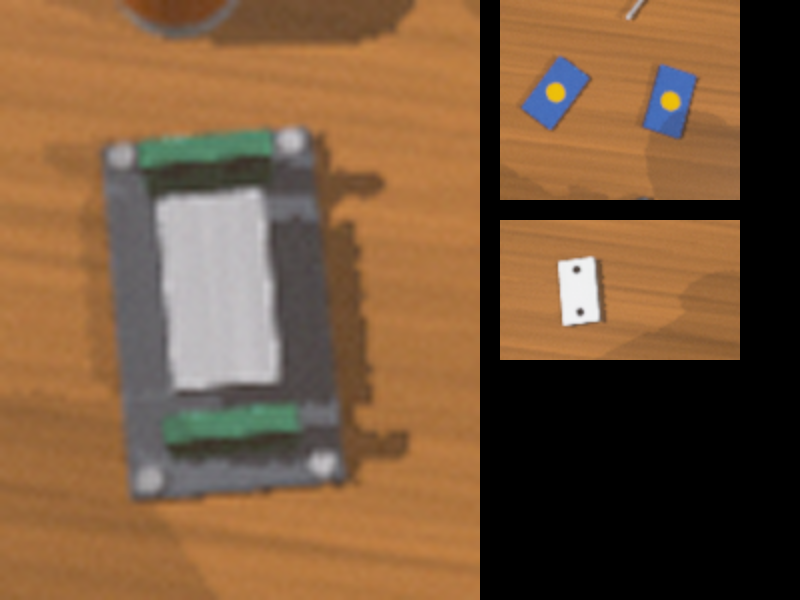

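The crop shows the jig with its silver seat between the green cheeks. The cap chosen is the left blue plate of the pair, and the spacer is the white plate with two dark marks. Next I'll refine the poses by silhouette fit.

```bash
cat >> h.py <<'E'
from scipy.optimize import minimize
def box(x,y,a,cx,lx,ly,z0,z1):
    c,s=np.cos(a),np.sin(a); P=[]
    for i in(-1,1):
        for j in(-1,1):
            for z in {z0,z1}:
                u,v=cx+i*lx/2,j*ly/2; P.append([x+c*u-s*v,y+s*u+c*v,z])
    return np.array(P)
def fit(x0,yaw0,boxes,masks):
    """masks {cam:bool}; boxes list of (cx,lx,ly,z0,z1); best x,y,yaw by silhouette"""
    def cost(p):
        f=0
        for n,m in masks.items():
            r=np.zeros((960*2,1280*2),np.uint8)
            for b in boxes:
                uv=proj(n,box(p[0]/1000,p[1]/1000,np.radians(p[2]),*b))
                cv2.fillConvexPoly(r,cv2.convexHull(np.round((uv+.5)*4).astype(np.int32)),255)
            f+=np.abs(cv2.resize(r,(640,480),interpolation=cv2.INTER_AREA)/255.-m).sum()/m.sum()
        return f
    S=np.array([[0,0,0],[6,0,0],[0,6,0],[0,0,5]])+[x0[0],x0[1],yaw0]
    o=minimize(cost,S[0],method="Nelder-Mead",options=dict(initial_simplex=S,xatol=.1,fatol=1e-4))
    return o.x.round(1),round(o.fun,3)
E
python3 - <<'E'
from h import *
M={}
pl=[(0,.09,.05,0,.012)]
seatb=[(0,.088,.048,.06,.06)]
jig=[(0,.17,.1,0,.012),(0,.088,.048,.012,.06),(-.063,.012,.06,0,.072),(.063,.012,.06,0,.072)]
for n in("top","scene"):
    get_image(n)
    for q,g in(("spacer",(469,263)),("cap",(452,-262)),("seat_top",(573,-25)),("cheek_top",(573,-25))):
        ds=spotter.cut_out(q,n)
        e=[np.linalg.norm(np.array(rect(n,d["region"],.03)[0])-g) for d in ds]
        M.setdefault(q,{})[n]=ds[int(np.argmin(e))]["region"]
for q,g,a,b in(("spacer",(469,263),15,pl),("cap",(452,-262),149,pl),("cheek_top",(573,-25),10.5,jig),("seat_top",(573,-25),10.5,seatb)):
    for s in({"top":0},{"scene":0},M[q]):
        if q=="seat_top" and "scene" in s: continue
        print(q,list(s),fit(g,a,b,{k:M[q][k] for k in s}))
E
```

```text
spacer ['top'] (array([472.6, 265.1,  15.5]), np.float64(0.107))
spacer ['scene'] (array([472.8, 265. ,  13. ]), np.float64(0.056))
spacer ['top', 'scene'] (array([473.1, 264.8,  16. ]), np.float64(0.166))
cap ['top'] (array([ 452. , -260.9,  151. ]), np.float64(0.064))
cap ['scene'] (array([ 453. , -262.3,  149.2]), np.float64(0.06))
cap ['top', 'scene'] (array([ 452.5, -261.6,  149.4]), np.float64(0.129))
cheek_top ['top'] (array([574.6, -23. ,  12.1]), np.float64(0.026))
cheek_top ['scene'] (array([576.4, -22.4,  12. ]), np.float64(0.063))
cheek_top ['top', 'scene'] (array([575.8, -23. ,  11.9]), np.float64(0.1))
seat_top ['top'] (array([572.7, -23. ,  12.5]), np.float64(0.052))
```

carry_out(
  series=[
    {"dx": 0.3,"dy": 0.95},
    {"dx": 0.6,"dy": 1.9},
    {"dx": 0.9,"dy": 2.85},
    {"dx": 1.2,"dy": 3.8},
    {"dx": 1.5,"dy": 4.75},
  ],
  hand=-1,
  newtons=40,
)

```text
validation failed for argument at $.se...
```

carry_out(
  series=[
    {"dx": 0.3,"dy": 0.95},
    {"dx": 0.6,"dy": 1.9},
    {"dx": 0.9,"dy": 2.85},
    {"dx": 1.2,"dy": 3.8},
    {"dx": 1.5,"dy": 4.75},
  ],
)

```text
validation failed for argument at $.se...
```

carry_out(
  series=[
    {"dx": 0.3,"dy": 0.95},
    {"dx": 0.6,"dy": 1.9},
    {"dx": 0.9,"dy": 2.85},
    {"dx": 1.2,"dy": 3.8,"twist": -0.5},
    {"dx": 1.5,"dy": 4.75,"twist": -1},
  ],
)

```text
validation failed for argument at $.se...
```

All four fields may be required.

carry_out(
  series=[
    {"dx": 0.3,"dy": 0.95,"dz": 0,"twist": 0},
    {"dx": 0.6,"dy": 1.9,"dz": 0,"twist": 0},
    {"dx": 0.9,"dy": 2.85,"dz": 0,"twist": 0},
    {"dx": 1.2,"dy": 3.8,"dz": 0,"twist": 0},
    {"dx": 1.5,"dy": 4.75,"dz": 0,"twist": 0},
  ],
  hand=-1,
  newtons=40,
)

```text
time_s: 1.52
position: [0.2962, -0.3051, 0.2313]
ee_rot: [-0.22, 0.976, -0.0, 0.0]
ft_force: [1.4, 0.0, 0.8]
opening: 0.999
gripper_force: 0.0
```

carry_out(
  series=[
    {"dx": 0.3,"dy": 0.95,"dz": 0,"twist": 0},
    {"dx": 0.6,"dy": 1.9,"dz": 0,"twist": 0},
    {"dx": 0.9,"dy": 2.85,"dz": 0,"twist": 0},
    {"dx": 1.2,"dy": 3.8,"dz": 0,"twist": 0},
    {"dx": 1.5,"dy": 4.75,"dz": 0,"twist": 0},
  ],
)

```text
time_s: 1.93
position: [0.3562, -0.1149, 0.2317]
ee_rot: [-0.22, 0.975, -0.0, 0.001]
ft_force: [1.8, -1.0, 0.3]
opening: 1.0
gripper_force: 0.0
```

carry_out(
  series=[
    {"dx": 0.3,"dy": 0.95,"dz": 0,"twist": 0},
    {"dx": 0.6,"dy": 1.9,"dz": 0,"twist": 0},
    {"dx": 0.9,"dy": 2.85,"dz": -0.5,"twist": -0.5},
    {"dx": 1.2,"dy": 3.8,"dz": -1,"twist": -1},
    {"dx": 1.5,"dy": 4.75,"dz": -1.3,"twist": -1.5},
  ],
)

```text
time_s: 2.35
position: [0.414, 0.07, 0.1801]
ee_rot: [-0.155, 0.988, 0.0, -0.0]
ft_force: [0.9, -0.6, -0.8]
opening: 1.001
gripper_force: 0.0
```

carry_out(
  series=[
    {"dx": 0.3,"dy": 0.95,"dz": 0,"twist": -0.5},
    {"dx": 0.6,"dy": 1.9,"dz": 0,"twist": -0.6},
    {"dx": 0.9,"dy": 2.85,"dz": -0.4,"twist": -0.6},
    {"dx": 1.2,"dy": 3.8,"dz": -0.8,"twist": -0.6},
    {"dx": 1.4,"dy": 4.75,"dz": -1.2,"twist": -0.6},
  ],
)

```text
time_s: 2.77
position: [0.4707, 0.2577, 0.1338]
ee_rot: [-0.13, 0.992, 0.0, 0.001]
ft_force: [0.1, -1.2, 0.1]
opening: 1.004
gripper_force: 0.0
```

carry_out(
  series=[
    {"dx": 0,"dy": 0.12,"dz": -0.5,"twist": 0},
    {"dx": 0,"dy": 0.12,"dz": -1,"twist": 0},
    {"dx": 0,"dy": 0.12,"dz": -1.5,"twist": 0},
    {"dx": 0,"dy": 0.12,"dz": -1.5,"twist": 0},
    {"dx": 0,"dy": 0.12,"dz": -1.5,"twist": 0},
  ],
)

```text
time_s: 3.18
position: [0.4697, 0.2599, 0.0737]
ee_rot: [-0.13, 0.992, -0.001, -0.001]
ft_force: [0.4, -0.5, 0.3]
opening: 1.004
gripper_force: 0.0
```

```bash
python3 - <<'E'
from h import *
a=get_image("top")[200:320,150:270];b=get_image("scene")[120:240,320:440]
cv2.imwrite("pics/g1.png",np.hstack([cv2.resize(x,(400,400),interpolation=2) for x in(a,b)])[:,:,::-1])
print(status.get_state()["position"],status.get_state()["ft_force"])
E
```

```text
[0.47088825 0.26071966 0.07568507] [ 0.07526886 -0.15001405  0.0939933 ]
```

View pics/g1.png

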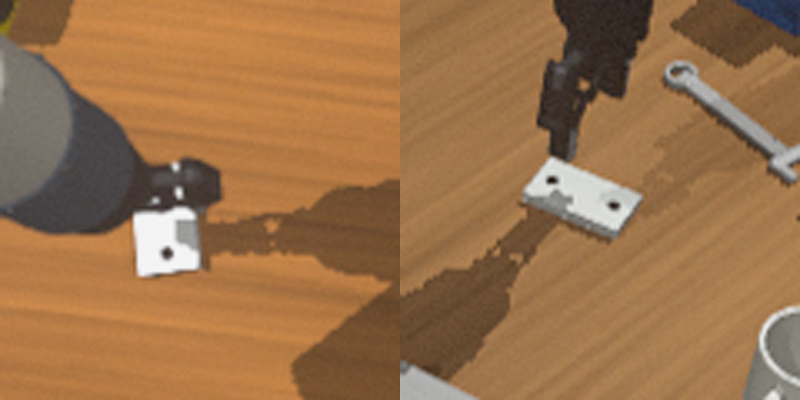

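The gripper stands above the spacer with its closing line across the short side, and both views agree. Going down.

carry_out(
  series=[
    {"dx": 0.06,"dy": 0.1,"dz": -0.6,"twist": 0},
    {"dx": 0.06,"dy": 0.1,"dz": -1.2,"twist": 0},
    {"dx": 0.06,"dy": 0.1,"dz": -1.5,"twist": 0},
    {"dx": 0.06,"dy": 0.1,"dz": -1.7,"twist": 0},
    {"dx": 0.06,"dy": 0.1,"dz": -1.7,"twist": 0},
  ],
)

```text
time_s: 3.7
position: [0.4723, 0.2641, 0.0059]
ee_rot: [-0.13, 0.992, -0.0, -0.0]
ft_force: [-0.6, -0.1, -0.8]
opening: 0.995
gripper_force: 0.0
```

carry_out(
  series=[
    {"dx": 0,"dy": 0,"dz": 0,"twist": 0},
    {"dx": 0,"dy": 0,"dz": 0,"twist": 0},
    {"dx": 0,"dy": 0,"dz": 0,"twist": 0},
    {"dx": 0,"dy": 0,"dz": 0,"twist": 0},
    {"dx": 0,"dy": 0,"dz": 0,"twist": 0},
  ],
  hand=1,
)

```text
time_s: 4.12
position: [0.4733, 0.265, 0.008]
ee_rot: [-0.13, 0.991, 0.001, 0.001]
ft_force: [-2.2, -0.3, 7.4]
opening: 0.554
gripper_force: 40.0
```

carry_out(
  series=[
    {"dx": 0,"dy": 0,"dz": 0,"twist": 0},
    {"dx": 0,"dy": 0,"dz": 0,"twist": 0},
    {"dx": 0,"dy": 0,"dz": 0,"twist": 0},
  ],
)

```text
time_s: 4.37
position: [0.4733, 0.265, 0.0081]
ee_rot: [-0.13, 0.991, 0.001, 0.001]
ft_force: [-1.4, 0.1, 7.4]
opening: 0.553
gripper_force: 40.0
```

carry_out(
  series=[
    {"dx": 0,"dy": 0,"dz": 0.5,"twist": 0},
    {"dx": 0,"dy": 0,"dz": 1.2,"twist": 0},
    {"dx": 0,"dy": 0,"dz": 2,"twist": 0},
    {"dx": 0,"dy": 0,"dz": 2.8,"twist": 0},
    {"dx": 0,"dy": 0,"dz": 2.8,"twist": 0},
  ],
)

```text
time_s: 4.78
position: [0.476, 0.2666, 0.1259]
ee_rot: [-0.131, 0.991, 0.003, 0.006]
ft_force: [0.3, -0.0, -0.4]
opening: 0.548
gripper_force: 41.4
```

carry_out(
  series=[
    {"dx": 0.3,"dy": -0.7,"dz": 0,"twist": -0.1},
    {"dx": 0.6,"dy": -1.5,"dz": 0,"twist": -0.2},
    {"dx": 0.9,"dy": -2.3,"dz": 0,"twist": -0.3},
    {"dx": 1.2,"dy": -3.1,"dz": 0,"twist": -0.4},
    {"dx": 1.5,"dy": -3.9,"dz": 0,"twist": -0.5},
  ],
)

```text
time_s: 5.2
position: [0.5327, 0.107, 0.1186]
ee_rot: [-0.108, 0.994, 0.0, 0.0]
ft_force: [0.0, 0.5, -0.9]
opening: 0.55
gripper_force: 41.3
```

carry_out(
  series=[
    {"dx": 0.3,"dy": -0.8,"dz": 0,"twist": -0.1},
    {"dx": 0.6,"dy": -1.6,"dz": 0,"twist": -0.1},
    {"dx": 0.9,"dy": -2.4,"dz": 0,"twist": -0.1},
    {"dx": 1.04,"dy": -3.1,"dz": 0,"twist": -0.1},
    {"dx": 1.04,"dy": -3.3,"dz": 0,"twist": -0.1},
  ],
)

```text
time_s: 5.62
position: [0.5746, -0.0273, 0.1182]
ee_rot: [-0.102, 0.995, -0.0, 0.0]
ft_force: [-0.6, 0.2, -1.3]
opening: 0.551
gripper_force: 41.4
```

```bash
python3 - <<'E'
from h import *
a=get_image("top");b=get_image("scene")
s=status.get_state();print(s["position"],s["ee_rot"],s["ft_force"],s["opening"])
cv2.imwrite("pics/g2.png",np.hstack([cv2.resize(x,(400,400),interpolation=2) for x in(a[180:300,250:370],b[180:300,270:390])])[:,:,::-1])
x,y,z=s["position"]; ax=2*np.arctan2(s["ee_rot"][1],s["ee_rot"][0]); yaw=np.degrees(ax)%180;print("yaw",yaw)
for n in("top","scene"):
  for d in spotter.cut_out("spacer",n):
    print(n,d["conf"],d["bbox"],fit((x*1e3,y*1e3),yaw,[(0,.09,.05,z-.007,z+.005)],{n:d["region"]}))
E
```

```text
[ 0.57385178 -0.02526987  0.11813466] [-1.02436790e-01  9.94739513e-01  6.77845501e-05 -2.64237926e-05] [-0.65840673  0.02631394 -2.81053203] 0.551430285324034
yaw 11.759018128805081
top 0.53 [296.5, 233.5, 316.4, 253.9] (array([564.4, -26.3,  17.4]), np.float64(1.326))
scene 0.79 [306.1, 216.8, 349.6, 245.2] (array([574.9, -26.9,  11. ]), np.float64(0.718))
```

View pics/g2.png

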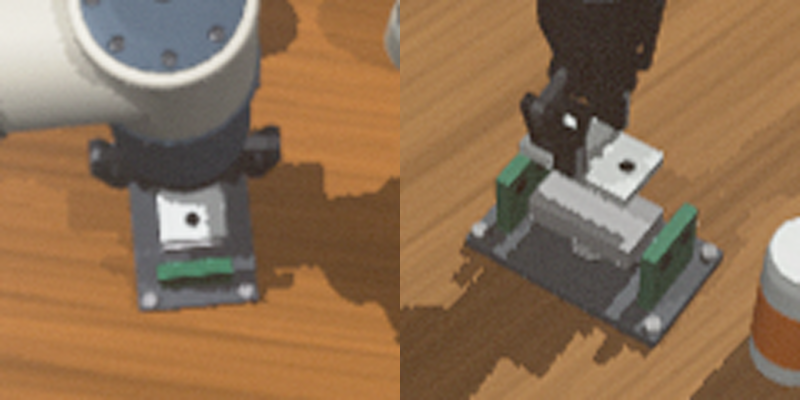

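The plate is held level above the seat. The top view shows the robot-side mark at about (307.6,245.4), and the scene view shows the far mark at about (338.4,229.8). I'll use the two marks to check the plate's centre.

```bash
python3 - <<'E'
from h import *
def mark(im,u,v,r=4):
    g=cv2.cvtColor(im,7).astype(float); p=g[v-r:v+r+1,u-r:u+r+1]; w=np.clip(130-p,0,None); ys,xs=np.mgrid[v-r:v+r+1,u-r:u+r+1]
    return np.array([(w*xs).sum(),(w*ys).sum()])/w.sum()
i0=cv2.imread("pics/top0.png")[:,:,::-1].copy(); 
a,b=mark(i0,198,255),mark(i0,201,276); print(a,b); A,B=back("top",a,.012)[0],back("top",b,.012)[0]
print("initial top marks",A,B,(A+B)/2,np.linalg.norm(A-B))
s0=cv2.imread("pics/scene0.png")[:,:,::-1].copy()
a,b=mark(s0,368,176),mark(s0,383,184); print(a,b);A,B=back("scene",a,.012)[0],back("scene",b,.012)[0]
print("initial scene marks",A,B,(A+B)/2,np.linalg.norm(A-B))
t=get_image("top");s=get_image("scene");
for z in(.119,.123,.127):
  P=back("top",mark(t,308,245),z)[0];Q=back("scene",mark(s,338,230),z)[0];print(z,P,Q,(P+Q)/2,np.linalg.norm(P-Q))
print(status.get_state()["position"])
E
```

```text
[197.9197861  254.31550802] [199.74545455 275.4969697 ]
initial top marks [0.50071975 0.27117661 0.012     ] [0.44299255 0.25541104 0.012     ] [0.47185615 0.26329382 0.012     ] 0.05984131562230228
[365.05418719 173.60837438] [384.10472279 183.44969199]
initial scene marks [0.4434393  0.25740296 0.012     ] [0.50815452 0.26730206 0.012     ] [0.47579691 0.26235251 0.012     ] 0.06546794271526181
0.119 [ 0.54386815 -0.03001119  0.119     ] [ 0.59993068 -0.01330546  0.119     ] [ 0.57189941 -0.02165832  0.119     ] 0.05849861972368246
0.123 [ 0.54311616 -0.03023512  0.123     ] [ 0.60223106 -0.01583739  0.123     ] [ 0.57267361 -0.02303626  0.123     ] 0.06084296203864877
0.127 [ 0.54236416 -0.03045905  0.127     ] [ 0.60453144 -0.01836933  0.127     ] [ 0.5734478  -0.02441419  0.127     ] 0.06333191367353463
[ 0.57385541 -0.02261075  0.11831042]
```

carry_out(
  series=[
    {"dx": 0.04,"dy": 0,"dz": -0.4,"twist": 0},
    {"dx": 0.04,"dy": 0,"dz": -0.8,"twist": 0},
    {"dx": 0.04,"dy": 0,"dz": -1.1,"twist": 0},
    {"dx": 0.04,"dy": 0,"dz": -1.15,"twist": 0},
    {"dx": 0.04,"dy": 0,"dz": -1.15,"twist": 0},
  ],
)

```text
time_s: 6.33
position: [0.575, -0.0229, 0.0716]
ee_rot: [-0.105, 0.995, -0.0, -0.001]
ft_force: [-0.1, 1.0, -0.6]
opening: 0.55
gripper_force: 41.4
```

carry_out(
  series=[
    {"dx": 0,"dy": 0,"dz": -0.05,"twist": 0},
    {"dx": 0,"dy": 0,"dz": -0.05,"twist": 0},
    {"dx": 0,"dy": 0,"dz": -0.05,"twist": 0},
  ],
)

```text
time_s: 6.58
position: [0.5761, -0.0234, 0.071]
ee_rot: [-0.104, 0.995, 0.0, 0.001]
ft_force: [-0.3, 0.7, -0.9]
opening: 0.548
gripper_force: 41.4
```

carry_out(
  series=[
    {"dx": 0,"dy": 0,"dz": -0.05,"twist": 0},
    {"dx": 0,"dy": 0,"dz": -0.05,"twist": 0},
  ],
)

```text
time_s: 6.75
position: [0.5757, -0.0236, 0.0683]
ee_rot: [-0.104, 0.995, 0.0, 0.0]
ft_force: [-0.0, 0.4, -0.3]
opening: 0.553
gripper_force: 41.6
```

carry_out(
  series=[
    {"dx": 0,"dy": 0,"dz": -0.04,"twist": 0},
    {"dx": 0,"dy": 0,"dz": -0.04,"twist": 0},
  ],
)

```text
time_s: 6.92
position: [0.5758, -0.0236, 0.0677]
ee_rot: [-0.104, 0.995, -0.0, 0.001]
ft_force: [-3.9, 2.0, 7.2]
opening: 0.552
gripper_force: 44.1
```

carry_out(
  series=[
    {"dx": 0,"dy": 0,"dz": 0.02,"twist": 0},
    {"dx": 0,"dy": 0,"dz": 0.02,"twist": 0},
    {"dx": 0,"dy": 0,"dz": 0.02,"twist": 0},
    {"dx": 0,"dy": 0,"dz": 0.02,"twist": 0},
  ],
  hand=-0.8,
)

```text
time_s: 7.25
position: [0.5756, -0.0238, 0.0673]
ee_rot: [-0.104, 0.995, -0.0, -0.0]
ft_force: [0.7, -0.1, 0.0]
opening: 0.897
gripper_force: 0.0
```

carry_out(
  series=[
    {"dx": 0,"dy": 0,"dz": 0.3,"twist": 0},
    {"dx": 0,"dy": 0,"dz": 0.9,"twist": 0},
    {"dx": 0,"dy": 0,"dz": 1.7,"twist": 0},
    {"dx": 0,"dy": -0.5,"dz": 2.5,"twist": -0.5},
    {"dx": 0,"dy": -1.2,"dz": 2.6,"twist": -1.5},
  ],
)

```text
time_s: 7.67
position: [0.5788, -0.0713, 0.178]
ee_rot: [-0.04, 0.999, -0.001, 0.005]
ft_force: [0.7, -0.9, 1.2]
opening: 0.898
gripper_force: 0.0
```

carry_out(
  series=[
    {"dx": -0.5,"dy": -0.8,"dz": 0,"twist": -1.3},
    {"dx": -1.0,"dy": -1.6,"dz": 0,"twist": -2.6},
    {"dx": -1.5,"dy": -2.4,"dz": 0,"twist": -3.9},
    {"dx": -2.1,"dy": -3.2,"dz": 0,"twist": -5.2},
    {"dx": -2.7,"dy": -4.0,"dz": 0,"twist": -6.5},
  ],
  hand=-1,
)

```text
time_s: 8.08
position: [0.4663, -0.233, 0.1712]
ee_rot: [0.245, 0.97, -0.0, -0.0]
ft_force: [1.5, -0.5, -0.1]
opening: 1.002
gripper_force: 0.0
```

carry_out(
  series=[
    {"dx": -0.4,"dy": -0.7,"dz": -0.5,"twist": -0.5},
    {"dx": -0.4,"dy": -0.7,"dz": -1,"twist": -0.5},
    {"dx": -0.4,"dy": -0.7,"dz": -1.5,"twist": -0.5},
    {"dx": -0.4,"dy": -0.7,"dz": -1.8,"twist": -0.5},
    {"dx": -0.4,"dy": -0.7,"dz": -1.8,"twist": -0.5},
  ],
)

```text
time_s: 8.5
position: [0.4494, -0.2592, 0.0964]
ee_rot: [0.264, 0.964, 0.0, -0.003]
ft_force: [0.6, 0.6, -0.3]
opening: 1.001
gripper_force: 0.0
```

```bash
python3 - <<'E'
from h import *
a=get_image("top");b=get_image("scene")
s=status.get_state();print(s["position"],s["ee_rot"],"yaw",np.degrees(2*np.arctan2(s["ee_rot"][1],s["ee_rot"][0]))%180)
def mark(im,u,v,r=4):
    g=cv2.cvtColor(im,7).astype(float); p=g[v-r:v+r+1,u-r:u+r+1]; w=np.clip(130-p,0,None); ys,xs=np.mgrid[v-r:v+r+1,u-r:u+r+1]
    return np.array([(w*xs).sum(),(w*ys).sum()])/w.sum()
for n in("top","scene"):
  for d in spotter.cut_out("spacer",n)[:2]: print(n,d["conf"],d["bbox"],fit((575,-23),12,[(0,.09,.05,.06,.072)],{n:d["region"]}))
cv2.imwrite("pics/g3.png",np.hstack([cv2.resize(x,(400,400),interpolation=2) for x in(a[190:290,260:360],b[200:300,280:380])])[:,:,::-1])
E
```

```text
[ 0.45158458 -0.25984742  0.09950323] [ 2.63566908e-01  9.64641063e-01 -2.12790903e-04 -2.42220422e-04] yaw 149.43636709963428
top 0.51 [294.5, 223.6, 304.9, 245.1] (array([574.1, -13.5,  15.1]), np.float64(3.181))
scene 0.56 [309.8, 224.3, 351.6, 256.6] (array([575.6, -23.3,  11.4]), np.float64(0.047))
scene 0.38 [399.3, 137.6, 445.5, 172.7] (array([-649.,  655.,  312.]), np.float64(1.0))
```

View pics/g3.png

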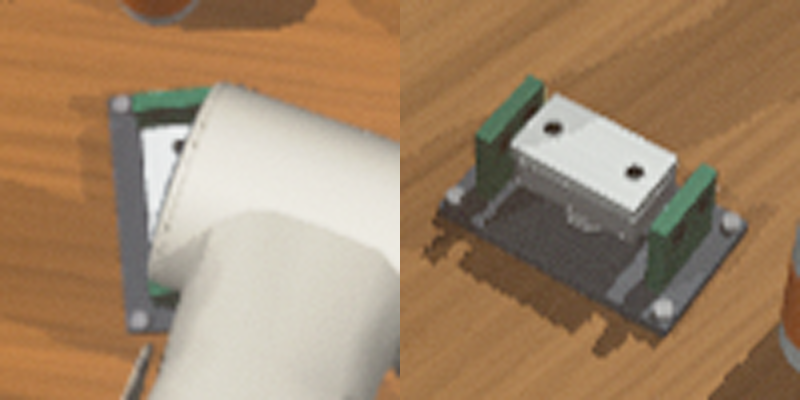

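The spacer lies squarely on the seat: the scene fit gives (575.6,-23.3), against (576.4,-22.4) for the jig. Now the cap.

carry_out(
  series=[
    {"dx": 0.02,"dy": -0.05,"dz": -0.6,"twist": 0},
    {"dx": 0.02,"dy": -0.05,"dz": -1.2,"twist": 0},
    {"dx": 0.02,"dy": -0.05,"dz": -1.8,"twist": 0},
    {"dx": 0.02,"dy": -0.05,"dz": -2.2,"twist": 0},
    {"dx": 0.02,"dy": -0.05,"dz": -2.2,"twist": 0},
  ],
)

```text
time_s: 9.12
position: [0.4508, -0.2609, 0.0091]
ee_rot: [0.264, 0.965, 0.0, -0.002]
ft_force: [-0.1, -0.1, -0.6]
opening: 1.0
gripper_force: 0.0
```

carry_out(
  series=[
    {"dx": 0,"dy": 0,"dz": 0,"twist": 0},
    {"dx": 0,"dy": 0,"dz": 0,"twist": 0},
    {"dx": 0,"dy": 0,"dz": 0,"twist": 0},
    {"dx": 0,"dy": 0,"dz": 0,"twist": 0},
    {"dx": 0,"dy": 0,"dz": 0,"twist": 0},
  ],
  hand=1,
)

```text
time_s: 9.53
position: [0.4531, -0.2619, 0.0124]
ee_rot: [0.264, 0.965, -0.0, 0.001]
ft_force: [0.6, -0.7, -1.3]
opening: 0.303
gripper_force: 0.0
```

carry_out(
  series=[
    {"dx": 0,"dy": 0,"dz": 0,"twist": 0},
    {"dx": 0,"dy": 0,"dz": 0,"twist": 0},
    {"dx": 0,"dy": 0,"dz": 0,"twist": 0},
  ],
)

```text
time_s: 9.78
position: [0.453, -0.262, 0.0121]
ee_rot: [0.263, 0.965, -0.0, 0.001]
ft_force: [-0.4, 1.0, 5.9]
opening: 0.003
gripper_force: 2.8
```

The fingers shut above the cap, because partly open tips stand farther back. I'll open, lift and re-measure.

carry_out(
  series=[
    {"dx": 0,"dy": 0,"dz": 0.5,"twist": 0},
    {"dx": 0,"dy": 0,"dz": 1.3,"twist": 0},
    {"dx": 0,"dy": 0,"dz": 2.2,"twist": 0},
    {"dx": 0,"dy": 0,"dz": 2.2,"twist": 0},
  ],
  hand=-1,
)

```text
time_s: 10.12
position: [0.456, -0.2635, 0.1061]
ee_rot: [0.263, 0.965, -0.001, 0.006]
ft_force: [1.3, -0.0, 1.9]
opening: 0.562
gripper_force: 0.0
```

```bash
python3 - <<'E'
from h import *
a=get_image("top");b=get_image("scene")
s=status.get_state();print(s["position"],s["opening"])
hsv=cv2.cvtColor(b,cv2.COLOR_RGB2HSV); y=cv2.inRange(hsv,(18,120,120),(35,255,255)); k,l,st,c=cv2.connectedComponentsWithStats(y)
for i in range(1,k):
    if 20<st[i,4]<400: print("disc",c[i].round(1),st[i,4],back("scene",c[i],.012).round(4))
for n in("top","scene"):
  for d in spotter.cut_out("cap",n): print(n,d["conf"],d["bbox"],fit((452,-262),149.4,[(0,.09,.05,0,.012)],{n:d["region"]}) if abs(rect(n,d["region"],.012)[0][1]+262)<30 else "")
E
```

```text
[ 0.45324919 -0.26177471  0.10064385] 0.7336061450494635
disc [221.3 276.6] 67 [[ 0.4529 -0.2614  0.012 ]]
disc [167.5 317.4] 81 [[ 0.4608 -0.4175  0.012 ]]
disc [120.7 402.8] 119 [[ 0.5652 -0.5932  0.012 ]]
top 0.97 [498.7, 251.6, 524.9, 288.9] 
top 0.81 [369.5, 289.5, 393.5, 318.2] (array([ 449.4, -259.6,  149.7]), np.float64(0.794))
top 0.57 [432.1, 300.5, 452.0, 317.6] 
scene 0.9 [95.4, 380.5, 144.7, 430.5] 
scene 0.88 [152.3, 301.2, 184.0, 340.6] 
scene 0.61 [210.0, 258.7, 237.5, 298.3] (array([ 453.9, -261.9,  151.3]), np.float64(0.063))
```

carry_out(
  series=[
    {"dx": 0,"dy": 0,"dz": -0.4,"twist": 0},
    {"dx": 0,"dy": 0,"dz": -1.2,"twist": 0},
    {"dx": 0,"dy": 0,"dz": -1.9,"twist": 0},
    {"dx": 0,"dy": 0,"dz": -2.3,"twist": 0},
    {"dx": 0,"dy": 0,"dz": -2.43,"twist": 0},
  ],
)

```text
time_s: 10.73
position: [0.4489, -0.2606, -0.0022]
ee_rot: [0.264, 0.965, 0.0, -0.004]
ft_force: [-0.4, -0.6, 0.4]
opening: 1.0
gripper_force: 0.0
```

carry_out(
  series=[
    {"dx": 0,"dy": 0,"dz": 0,"twist": 0},
    {"dx": 0,"dy": 0,"dz": 0,"twist": 0},
    {"dx": 0,"dy": 0,"dz": 0,"twist": 0},
    {"dx": 0,"dy": 0,"dz": 0,"twist": 0},
    {"dx": 0,"dy": 0,"dz": 0,"twist": 0},
  ],
  hand=1,
)

```text
time_s: 11.15
position: [0.4535, -0.2621, 0.0036]
ee_rot: [0.263, 0.965, -0.0, 0.002]
ft_force: [-0.3, 0.4, 3.9]
opening: 0.571
gripper_force: 42.0
```

carry_out(
  series=[
    {"dx": 0,"dy": 0,"dz": 0,"twist": 0},
    {"dx": 0,"dy": 0,"dz": 0,"twist": 0},
  ],
)

```text
time_s: 11.32
position: [0.4535, -0.2621, 0.0035]
ee_rot: [0.263, 0.965, -0.0, 0.001]
ft_force: [0.4, -0.1, 6.9]
opening: 0.566
gripper_force: 42.2
```

carry_out(
  series=[
    {"dx": 0,"dy": 0,"dz": 0.5,"twist": 0},
    {"dx": 0,"dy": 0,"dz": 1.2,"twist": 0},
    {"dx": 0,"dy": 0,"dz": 2,"twist": 0},
    {"dx": 0,"dy": 0,"dz": 2.8,"twist": 0},
    {"dx": 0,"dy": 0.2,"dz": 3.2,"twist": 0.5},
  ],
)

```text
time_s: 11.73
position: [0.4537, -0.255, 0.1342]
ee_rot: [0.243, 0.97, -0.001, 0.003]
ft_force: [0.7, -0.6, -1.0]
opening: 0.568
gripper_force: 42.1
```

carry_out(
  series=[
    {"dx": 0.4,"dy": 0.7,"dz": 0,"twist": 1.1},
    {"dx": 0.8,"dy": 1.4,"dz": 0,"twist": 2.2},
    {"dx": 1.2,"dy": 2.2,"dz": 0,"twist": 3.3},
    {"dx": 1.6,"dy": 3.0,"dz": 0,"twist": 4.4},
    {"dx": 2.0,"dy": 3.8,"dz": 0,"twist": 5.5},
  ],
)

```text
time_s: 12.15
position: [0.5324, -0.1, 0.1301]
ee_rot: [0.003, 1.0, 0.0, -0.0]
ft_force: [0.5, -0.1, -0.8]
opening: 0.566
gripper_force: 42.1
```

carry_out(
  series=[
    {"dx": 0.4,"dy": 0.8,"dz": 0,"twist": 1.1},
    {"dx": 0.8,"dy": 1.5,"dz": 0,"twist": 2.2},
    {"dx": 1.0,"dy": 1.9,"dz": 0,"twist": 2.4},
    {"dx": 1.05,"dy": 1.95,"dz": 0,"twist": 2.45},
    {"dx": 1.05,"dy": 1.95,"dz": 0,"twist": 2.45},
  ],
)

```text
time_s: 12.57
position: [0.5744, -0.0226, 0.1296]
ee_rot: [-0.102, 0.995, 0.0, -0.0]
ft_force: [0.7, 0.4, -0.8]
opening: 0.567
gripper_force: 42.1
```

```bash
python3 - <<'E'
from h import *
a=get_image("top");b=get_image("scene")
s=status.get_state();print(s["position"],s["ft_force"],s["opening"],"yaw",np.degrees(2*np.arctan2(s["ee_rot"][1],s["ee_rot"][0]))%180)
cv2.imwrite("pics/g4.png",np.hstack([cv2.resize(x,(400,400),interpolation=2) for x in(a[190:290,260:360],b[170:270,280:380])])[:,:,::-1])
for n,u,o in(("top",260,190),("scene",280,170)):
  P=proj(n,box(*s["position"][:2],np.radians(11.8),0,.09,.05,0,0)+[0,0,s["position"][2]+.0085]); print(n,((P-[u,o])*4+[400*(n=="scene"),0]).round().tolist())
E
```

```text
[ 0.57376056 -0.02411937  0.1299063 ] [-0.01048053 -0.89568734 -1.54586017] 0.5680633529668547 yaw 11.634865604362915
top [[225.0, 235.0], [145.0, 241.0], [214.0, 95.0], [135.0, 102.0]]
scene [[502.0, 189.0], [551.0, 137.0], [632.0, 258.0], [680.0, 203.0]]
```

View pics/g4.png

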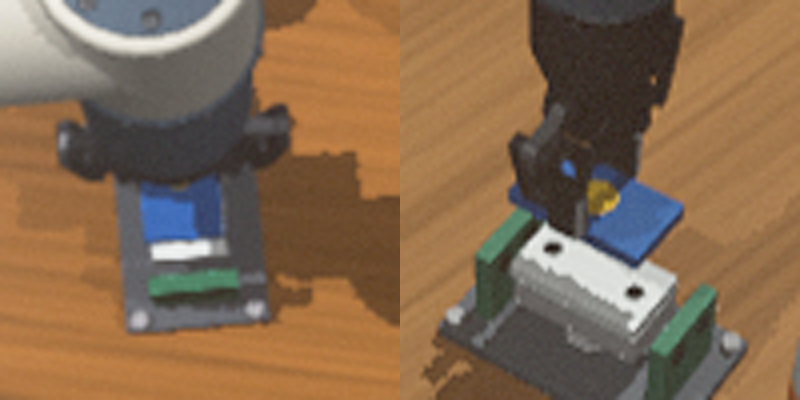

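The cap is held level above the spacer, and its corners lie within about 1–2 px of the prediction. Lowering it.

carry_out(
  series=[
    {"dx": 0.03,"dy": 0,"dz": -0.4,"twist": 0},
    {"dx": 0.03,"dy": 0,"dz": -0.8,"twist": 0},
    {"dx": 0.03,"dy": 0,"dz": -1.15,"twist": 0},
    {"dx": 0.03,"dy": 0,"dz": -1.25,"twist": 0},
    {"dx": 0.03,"dy": 0,"dz": -1.25,"twist": 0},
  ],
)

```text
time_s: 13.08
position: [0.5742, -0.0248, 0.0791]
ee_rot: [-0.101, 0.995, -0.0, -0.001]
ft_force: [0.1, -0.0, -1.1]
opening: 0.567
gripper_force: 42.0
```

carry_out(
  series=[
    {"dx": 0,"dy": 0,"dz": -0.05,"twist": 0},
    {"dx": 0,"dy": 0,"dz": -0.05,"twist": 0},
  ],
)

```text
time_s: 13.25
position: [0.576, -0.0241, 0.079]
ee_rot: [-0.101, 0.995, -0.0, 0.001]
ft_force: [0.4, -0.1, -1.0]
opening: 0.568
gripper_force: 42.1
```

carry_out(
  series=[
    {"dx": 0,"dy": 0,"dz": -0.04,"twist": 0},
    {"dx": 0,"dy": 0,"dz": -0.04,"twist": 0},
  ],
)

```text
time_s: 13.42
position: [0.5758, -0.0237, 0.077]
ee_rot: [-0.102, 0.995, 0.0, 0.0]
ft_force: [0.1, 0.2, -1.5]
opening: 0.572
gripper_force: 42.1
```

carry_out(
  series=[
    {"dx": 0,"dy": 0,"dz": -0.03,"twist": 0},
    {"dx": 0,"dy": 0,"dz": -0.03,"twist": 0},
  ],
)

```text
time_s: 13.58
position: [0.5758, -0.0236, 0.0757]
ee_rot: [-0.102, 0.995, -0.0, 0.0]
ft_force: [0.8, 1.1, -0.8]
opening: 0.566
gripper_force: 42.1
```

carry_out(
  series=[
    {"dx": 0,"dy": 0,"dz": -0.02,"twist": 0},
    {"dx": 0,"dy": 0,"dz": -0.02,"twist": 0},
  ],
)

```text
time_s: 13.75
position: [0.5759, -0.0236, 0.0756]
ee_rot: [-0.102, 0.995, -0.0, 0.001]
ft_force: [-2.8, -0.2, 5.6]
opening: 0.566
gripper_force: 42.6
```

carry_out(
  series=[
    {"dx": 0,"dy": 0,"dz": 0.02,"twist": 0},
    {"dx": 0,"dy": 0,"dz": 0.02,"twist": 0},
    {"dx": 0,"dy": 0,"dz": 0.02,"twist": 0},
    {"dx": 0,"dy": 0,"dz": 0.02,"twist": 0},
  ],
  hand=-0.8,
)

```text
time_s: 14.08
position: [0.5756, -0.0237, 0.0753]
ee_rot: [-0.102, 0.995, -0.0, 0.0]
ft_force: [0.1, -0.7, -0.2]
opening: 0.901
gripper_force: 0.0
```

carry_out(
  series=[
    {"dx": 0,"dy": 0,"dz": 0.3,"twist": 0},
    {"dx": 0,"dy": 0,"dz": 0.9,"twist": 0},
    {"dx": 0,"dy": 0,"dz": 1.6,"twist": 0},
    {"dx": 0,"dy": 0,"dz": 1.6,"twist": 0},
    {"dx": 0,"dy": 0,"dz": 1.6,"twist": 0},
  ],
)

```text
time_s: 14.5
position: [0.5768, -0.0235, 0.1412]
ee_rot: [-0.102, 0.995, 0.0, 0.002]
ft_force: [-0.6, 0.5, -0.4]
opening: 0.899
gripper_force: 0.0
```

carry_out(
  series=[
    {"dx": 0,"dy": 0,"dz": 0,"twist": 0},
    {"dx": 0,"dy": 0,"dz": 0,"twist": 0},
    {"dx": 0,"dy": 0,"dz": 0,"twist": 0},
    {"dx": 0,"dy": 0,"dz": 0,"twist": 0},
    {"dx": 0,"dy": 0,"dz": 0,"twist": 0},
  ],
  hand=1,
)

```text
time_s: 14.92
position: [0.5753, -0.0237, 0.1388]
ee_rot: [-0.102, 0.995, -0.0, -0.001]
ft_force: [-0.9, -0.8, -0.3]
opening: 0.186
gripper_force: 0.0
```

carry_out(
  series=[
    {"dx": 0,"dy": 0,"dz": 0,"twist": 0},
    {"dx": 0,"dy": 0,"dz": 0,"twist": 0},
    {"dx": 0,"dy": 0,"dz": 0,"twist": 0},
    {"dx": 0,"dy": 0,"dz": 0,"twist": 0},
  ],
)

```text
time_s: 15.25
position: [0.5756, -0.0237, 0.1393]
ee_rot: [-0.102, 0.995, 0.0, 0.0]
ft_force: [-0.3, -0.1, -0.3]
opening: 0.0
gripper_force: 0.0
```

```bash
python3 - <<'E'
from h import *
a=get_image("top");b=get_image("scene")
s=status.get_state();print(s["position"],s["ft_force"],s["opening"])
cv2.imwrite("pics/g5.png",np.hstack([cv2.resize(x,(400,400),interpolation=2) for x in(a[190:290,260:360],b[170:270,280:380])])[:,:,::-1])
for q,z in(("cap",.072),("spacer",.06)):
  for d in spotter.cut_out(q,"scene"):
    if 300<np.mean(d["bbox"][::2])<360: print(q,d["conf"],d["bbox"],fit((575,-23),12,[(0,.09,.05,z,z+.012)],{"scene":d["region"]}))
E
```

```text
[ 0.57560171 -0.02371163  0.1393706 ] [ 0.36283116  0.56941143 -1.00013182] 0.0008494449889757217
cap 0.95 [308.7, 221.4, 350.7, 255.0] (array([577.3, -23.3,  11.6]), np.float64(0.06))
spacer 0.66 [312.2, 238.6, 342.2, 257.2] (array([579.1, -25.5,   8.8]), np.float64(5.782))
```

View pics/g5.png

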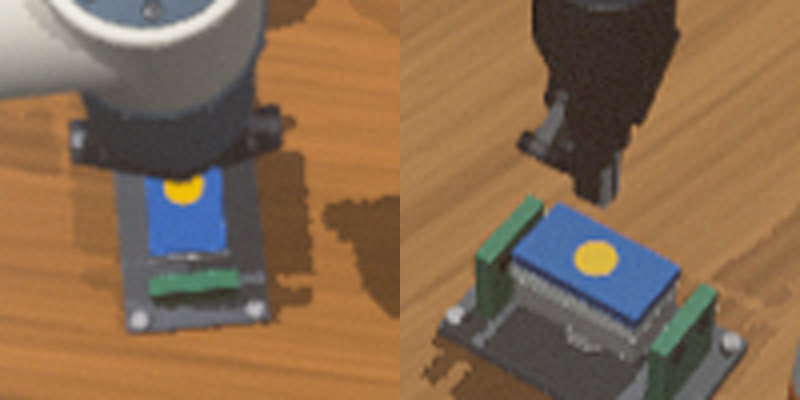

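The pack is square (cap fit (577,-23), seat (576,-23)). Pressing with the fingers shut.

carry_out(
  series=[
    {"dx": 0.02,"dy": 0,"dz": -0.4,"twist": 0},
    {"dx": 0.02,"dy": 0,"dz": -0.8,"twist": 0},
    {"dx": 0.02,"dy": 0,"dz": -1.15,"twist": 0},
    {"dx": 0.02,"dy": 0,"dz": -1.3,"twist": 0},
    {"dx": 0.02,"dy": 0,"dz": -1.3,"twist": 0},
  ],
)

```text
time_s: 15.87
position: [0.5754, -0.0238, 0.0858]
ee_rot: [-0.102, 0.995, -0.0, -0.002]
ft_force: [-0.7, -0.1, -0.0]
opening: -0.002
gripper_force: 0.0
```

carry_out(
  series=[
    {"dx": 0,"dy": 0,"dz": -0.04,"twist": 0},
    {"dx": 0,"dy": 0,"dz": -0.08,"twist": 0},
    {"dx": 0,"dy": 0,"dz": -0.12,"twist": 0},
    {"dx": 0,"dy": 0,"dz": -0.16,"twist": 0},
    {"dx": 0,"dy": 0,"dz": -0.2,"twist": 0},
  ],
)

```text
time_s: 16.28
position: [0.5772, -0.0237, 0.0813]
ee_rot: [-0.102, 0.995, -0.0, 0.001]
ft_force: [-2.9, 0.9, 8.3]
opening: 0.001
gripper_force: 4.5
```

carry_out(
  series=[
    {"dx": -0.01,"dy": 0,"dz": -0.04,"twist": 0},
    {"dx": -0.01,"dy": 0,"dz": -0.08,"twist": 0},
    {"dx": -0.01,"dy": 0,"dz": -0.12,"twist": 0},
    {"dx": -0.01,"dy": 0,"dz": -0.16,"twist": 0},
    {"dx": -0.01,"dy": 0,"dz": -0.18,"twist": 0},
  ],
)

```text
time_s: 16.7
position: [0.5772, -0.0236, 0.075]
ee_rot: [-0.102, 0.995, -0.0, 0.002]
ft_force: [-4.1, 1.6, 12.8]
opening: 0.004
gripper_force: 6.6
```

carry_out(
  series=[
    {"dx": 0,"dy": 0,"dz": 0,"twist": 0},
    {"dx": 0,"dy": 0,"dz": 0,"twist": 0},
    {"dx": 0,"dy": 0,"dz": 0,"twist": 0},
  ],
)

```text
time_s: 16.95
position: [0.5772, -0.0237, 0.0751]
ee_rot: [-0.102, 0.995, -0.0, 0.002]
ft_force: [-4.2, 1.2, 11.9]
opening: 0.0
gripper_force: 6.2
```

carry_out(
  series=[
    {"dx": 0,"dy": 0,"dz": -0.03,"twist": 0},
    {"dx": 0,"dy": 0,"dz": -0.06,"twist": 0},
    {"dx": 0,"dy": 0,"dz": -0.08,"twist": 0},
    {"dx": 0,"dy": 0,"dz": -0.08,"twist": 0},
    {"dx": 0,"dy": 0,"dz": -0.08,"twist": 0},
  ],
)

```text
time_s: 17.37
position: [0.5772, -0.0237, 0.0722]
ee_rot: [-0.102, 0.995, -0.0, 0.002]
ft_force: [-5.4, 1.4, 14.0]
opening: -0.002
gripper_force: 7.2
```

```bash
python3 - <<'E'
from h import *
b=get_image("scene")
s=status.get_state();print(s["position"],s["ft_force"])
for d in spotter.cut_out("cap","scene"):
    if 300<np.mean(d["bbox"][::2])<360: print(d["conf"],d["bbox"],fit((576,-23),12,[(0,.09,.05,.06,.072)],{"scene":d["region"]}))
cv2.imwrite("pics/g6.png",cv2.resize(b[180:280,280:380],(600,600),interpolation=2)[:,:,::-1])
E
```

```text
[ 0.57720503 -0.02363659  0.0722369 ] [-4.54600252  0.93379085 13.98336497]
0.91 [309.0, 230.5, 353.6, 258.4] (array([577.9, -22.9,  13.6]), np.float64(0.394))
```

View pics/g6.png

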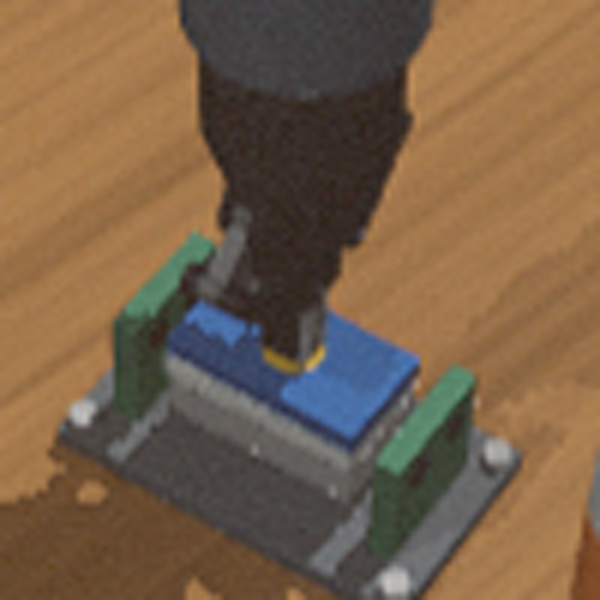

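The cap is flush with the cheeks, with the fingers pressing on the yellow disc. TCP is at 72.2 mm, the push is about 14 N, and the pack is square. Handing in.

```bash
python3 -c "
from cell import manip; print(manip.hand_in())"
```

```text
the job is handed in; nothing more can be done
None
```

I built the plate pack square on the seat and handed the job in with the gripper still pressing the cap about flush with the cheeks (TCP at 72.2 mm, about 14 N of push); the hand-in gave no verdict.

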